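# Find the flush release pad and pop the printer cover

## Robot

A 7-joint arm with a two-finger parallel gripper is mounted at the origin on the work surface. World frame = base frame: x ahead of the robot, y to its left, z up, the work surface at z = 0. Lengths are in m, angles in rad, forces in N, time in s.
With the tool pointing down it reaches from about 0.4 to 0.875 m from the base axis. Payload 4.4 kg.
Tool frame: the origin (TCP) lies between the finger pads; the fingertips stand 8 mm ahead of it and the grasp point (between the pads) lies 11 mm behind it; z points along the fingers, x is the direction in which the jaws open and shut, and the axes are right-handed (so a half turn about z gives the same grasp; the last joint's range is limited). The gripper opens to 85 mm and grips with 20 to 120 N. Pads are 22 mm wide; open, the fingers measure 114 mm over their backs; the gripper's body (76 mm by 85 mm) begins 54 mm behind the grasp point. The pads swing forward as they close: fully open they stand 13 mm farther back than shut.
Start: joints at [1.277, 0.628, 0.038, 1.517, -0.027, 0.996, -0.02], TCP at [0.147, -0.633, 0.205] pointing down, gripper open.
Joint ranges: [-3.06, 3.06], [-0.37, 2.12], [-1.25, 1.32], [0.18, 2.47], [-1.1, 4.24], [0.23, 1.98], [-2.94, 2.94]. Speed limits (rad/s): [2.57, 2.57, 3.14, 3.14, 3.14, 3.14, 3.14].

## Interface

Orientations are given as a unit quaternion [x, y, z, w].
In Python, from station import bot gives the robot as it stands.
- The arm moves only by the tool step_arm, never from a script. Its argument "steps" is one flat list of numbers, 6 for each row, row after row: the shift along the tool's x, y, z in mm, then the turn, a rotation vector about the tool's x, y, z in rad. A call has 1 to 20 rows; each row shifts and turns the commanded pose from where the row before left it, along the tool's axes as they then stand; what a row does not reach is not made up. A row lasts 1/10 s, in which the tool goes at most 50 mm and 8.59 degrees, less where a joint would pass 70% of its speed; a pose out of reach is approached as far as the arm can. A call with a gripper value outside its range is refused whole. "fingers" is the closure in counts, from 0 (fully open) to 255 (shut), set as the call begins (left out, the last holds). The fingers move at their own pace and stop on an object; the grip force is fixed at half the most. Time passes only in rows, so rows that do not move let the fingers close. It gives the time, the measured TCP pose, the force and the opening at its end, in the units of the state.
- bot.state(): the state, without advancing time (a new reading comes with each control period).
- bot.read_camera(name): name is "side" or "top" or "wrist"; returns a dict with "frame" (420x560x3 uint8, red, green, blue), "range_z" (420x560 float32, m along the optical axis (not along the pixel's ray), 0 where there is no reading), "mtx" (3x3 intrinsics, pixels), "R" (3x3) and "t" (3): a world point X has camera coordinates R X + t. Camera axes: x right, y down, z forward; pixel columns grow to the right and rows downward; lengths in m; the calibration is good to about 2 mm. A picture is of the moment at which its call begins.
- bot.hand_in(): hands the job in, once; it reports no verdict.
The state is a dict: "time": time; "qpos": joint angles; "joint_vel": joint speeds; "joint_torque": joint torques, N m; "eef_pos": TCP position; "eef_rot": TCP orientation; "wrist_force": force on the tool from outside, world axes, zero at the start; "torque": the same for the moment, N m; "opening": finger opening in m.
Only numpy, scipy, OpenCV 4.12 (cv2) and the standard library are available. Lean on these libraries where they do the work, as an engineer would, in place of code of your own. Each camera call takes 0.05 s, during which the arm holds its last target.

## Task

The small office printer's cartridge cover is held shut by a flush release pad hidden somewhere along the shallow finger track on top of the printer. Feel gently along the track with closed fingertips until you find the pad, press it in so that the cover springs up by itself, then let go and move clear. Do not pry or push the cover, do not lean hard on the printer, and leave the box of staples, the cup and the tape roll where they stand.

Things in the scene. Friction and masses are not known exactly. Their poses are not given: they have to be found in the camera images.
- printer: Grey desktop printer, fixed to the table, 300 (x) by 390 (y) by 120 mm high. Origin: centre of its underside; z up; its front (output slot) faces its own -x. Its flat top deck is 120 mm above its origin. Its position and yaw vary.
- track_mid (a point): Middle of the finger track, on its floor: a groove in the printer's flat top near its front, 160 mm long (printer's y), 56 mm wide (x), floor 1.5 mm below the deck, 118.5 mm above the table, 95 mm in front of the printer's centre. Rigid except for the release pad set in it, whose place along the track varies untracked: pad centre up to 48 mm either way of this point. Axes as the printer's.
- release (a joint): Travel of the release pad, m: 0 at rest, 0.006 fully in, straight down. Pad: same grey plastic, 56 mm along the track by 44 mm across, centred across it, in a 60 by 48 mm opening (2 mm dark gap round it), face 2 mm below the track floor. Sprung: starts to move at 2 N, fully in at 6 N, comes back when let go. The cover's catch lets go near 0.0035: press to the stop.
- cover: Flat grey cover behind the track, flush with the deck when shut, 170 (x) by 340 (y) by 4 mm. Origin: on its hinge at the printer's far (+x) side, 120 mm above the table; it reaches to its own -x, free edge 60 mm behind the track's centre line. z is up when shut. Once the catch lets go, its spring tilts it to 0.5 rad in 1 to 2 s (free edge 80 mm up), where it stays.
- staples: Bystander: small cardboard box, 50 by 36 by 24 mm high, standing on the printer's deck beyond the +y end of the track. Origin: centre of its underside.
- cup: Bystander: black pen cup, 72 mm across and 95 mm high, on the table beside the printer. Origin: centre of its underside.
- tape: Bystander: clear roll of tape lying flat, 90 mm across and 48 mm high, on the table beside the printer. Origin: centre of its underside.

How it is judged:
By the outcome, as a careful person would: the job done as asked, in the order asked, and still so for the second after the job is handed in, with the robot touching nothing.
It also fails if it takes over 45 s, if anything falls off the work surface, if the arm or the gripper's body presses on something with over 40 N, if the wrist force passes 120 N, or if a joint passes its speed limit or range.

## Working session

There is one attempt and no reset: what is moved stays moved. The work goes in short steps, Python scripts to look and compute and a tool call to move; the robot and the scene stay as the last step left them, time stands still between calls to the robot, and variables do not carry over. Pictures are saved under pics/ and viewed, and the job is handed in when it is done.

Besides the shell and the picture viewer there is one more tool, called after ">>>" as name(argument=value, ...) on one line, values as JSON. step_arm: Moves the arm, as the interface text tells. Its arguments: {"type":"object","properties":{"steps":{"type":"array","items":{"type":"number"}},"fingers":{"type":"number"}},"required":["steps"]}

```bash
mkdir -p pics; python3 - <<'E'
from station import bot
import cv2,numpy as np
s=bot.state()
print(s)
for n in ["top","side"]:
    c=bot.read_camera(n); cv2.imwrite(f"pics/{n}0.png",c["frame"][:,:,::-1]); np.savez(f"{n}0.npz",**c); print(n,c["mtx"],c["R"],c["t"])
E
```

```text
{'time': 0.0, 'qpos': array([ 1.27718272,  0.62932543,  0.03839874,  1.51837163, -0.02699331,
        0.99626059, -0.01999085]), 'joint_vel': array([-5.07848137e-04,  1.15597299e-03, -5.54881826e-05,  1.41626914e-03,
       -1.90655015e-03,  2.88317171e-04,  3.51886451e-04]), 'joint_torque': array([ 1.78498358e-04, -5.63389099e+01,  1.22605585e+00, -1.93441057e+01,
        1.09418220e-02,  1.05600359e-02,  8.63853586e-06]), 'eef_pos': array([ 0.1467031 , -0.63254951,  0.20400057]), 'eef_rot': array([ 7.82909174e-01, -6.22135332e-01, -7.24629889e-04, -5.73670264e-04]), 'wrist_force': array([-0.25475518, -0.5674879 ,  0.66567217]), 'torque': array([-0.02176673,  0.03786092, -0.01673676]), 'opening': 0.08557546742167338}
top [[436.54465107   0.         277.18628815]
 [  0.         436.54465107 208.21819139]
 [  0.           0.           1.        ]] [[ 0.01904793 -0.99974457  0.01216451]
 [-0.98170184 -0.02100704 -0.18926226]
 [ 0.18946946 -0.00833687 -0.98185122]] [0.02416929 0.6374892  1.07233722]
side [[528.6178853    0.         284.57118302]
 [  0.         528.6178853  212.42896651]
 [  0.           0.           1.        ]] [[-0.84185439 -0.53922866 -0.02266348]
 [-0.32378571  0.5382053  -0.77813744]
 [ 0.43179161 -0.64774031 -0.62768503]] [0.56689667 0.2504537  0.95804661]
```

View pics/top0.png

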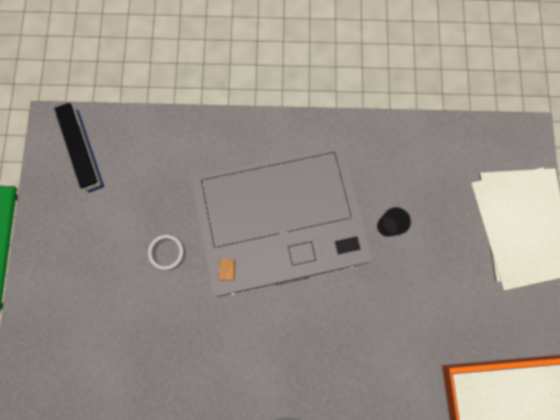

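View pics/side0.png

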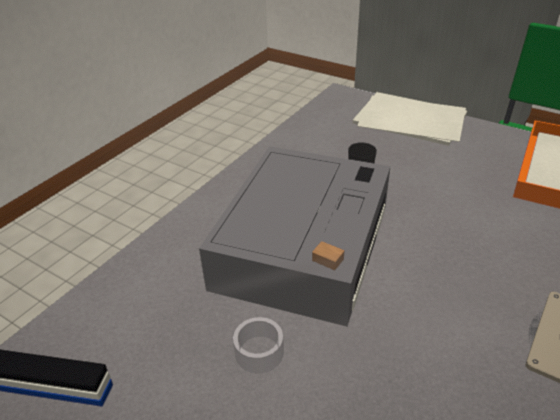

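The top view shows the cover outline (corners about (202,179), (335,153), (351,219), (214,246)), the staples at (227,269), the tape at (166,252) and the cup at (394,222). A thin dark rectangle at (302,253) is probably the pad gap. Next I'll measure these in the images.

```bash
cat > h.py <<'E'
import numpy as np,cv2
def ray(c,uv,z):
    uv=np.atleast_2d(np.array(uv,float)); d=np.c_[uv,np.ones(len(uv))]@np.linalg.inv(c["mtx"]).T@c["R"]
    o=-c["R"].T@c["t"]; s=(z-o[2])/d[:,2]
    return o+s[:,None]*d
def proj(c,X):
    p=np.atleast_2d(X)@c["R"].T+c["t"]; p=p@c["mtx"].T; return p[:,:2]/p[:,2:]
E
python3 - <<'E'
from h import *
c=dict(np.load("top0.npz")); f=c["frame"][:,:,::-1]
# crop zoom
g=cv2.resize(f[140:305,185:380],None,fx=4,fy=4,interpolation=cv2.INTER_CUBIC)
g=cv2.convertScaleAbs(g,alpha=1.6,beta=-60); cv2.imwrite("pics/zt.png",g[:600])
d=dict(np.load("side0.npz")); g=cv2.resize(d["frame"][140:290,290:400,::-1],None,fx=4,fy=4,interpolation=cv2.INTER_CUBIC)
cv2.imwrite("pics/zs.png",cv2.convertScaleAbs(g,alpha=1.8,beta=-60)[:600])
# top surface by depth
v,u=np.mgrid[0:420,0:560]; 
Z=c["range_z"]; P=np.c_[(u.ravel()-c["mtx"][0,2])/c["mtx"][0,0],(v.ravel()-c["mtx"][1,2])/c["mtx"][1,1],np.ones(u.size)]*Z.reshape(-1,1)
W=(P-c["t"])@c["R"]; m=((abs(W[:,2]-.12)<.012)&(Z.ravel()>0)).reshape(420,560).astype(np.uint8)
n,l,st,_=cv2.connectedComponentsWithStats(m); k=1+np.argmax(st[1:,4]); mm=(l==k).ravel()
r=cv2.minAreaRect(W[mm][:,:2].astype(np.float32)*1000); print(r,cv2.boxPoints(r),np.median(W[mm][:,2]))
E
```

```text
((601.9278564453125, 29.586074829101562), (301.478271484375, 391.197509765625), 13.602855682373047) [[ 409.41406  184.24573]
 [ 501.42004 -195.97842]
 [ 794.44165 -125.07358]
 [ 702.43567  255.15057]] 0.11884411295649885
```

View pics/zt.png

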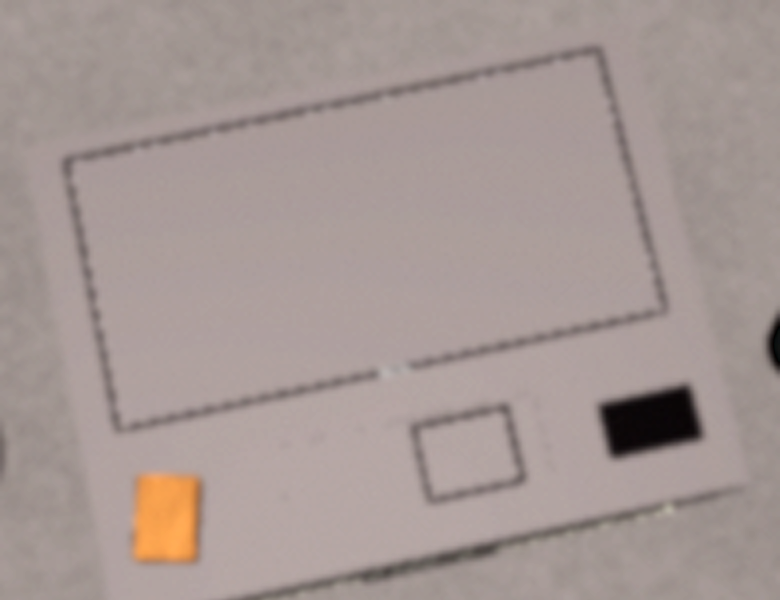

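View pics/zs.png

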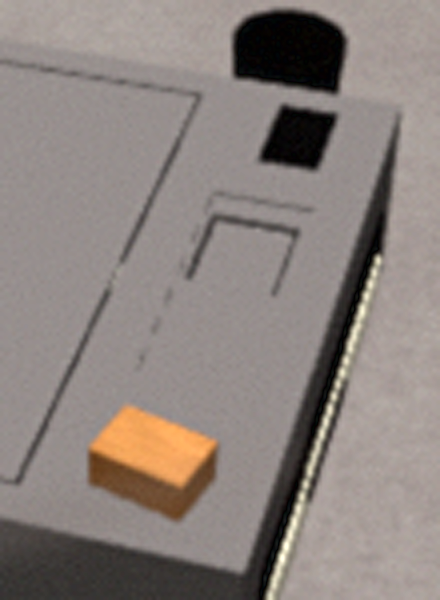

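The zooms show the pad's dark gap clearly (centre about (302,253) in the top image). The track end line and the staples, well to +y, are also visible.

```bash
python3 - <<'E'
from h import *
c=dict(np.load("top0.npz")); d=dict(np.load("side0.npz"))
z=lambda p:(np.array(p)+.5)/4-.5+[185,140]
cov=ray(c,z([(65,159),(600,47),(665,312),(120,430)]),.12)
print("cover",cov.round(4).tolist())
r=cv2.minAreaRect((cov[:,:2]*1000).astype(np.float32));print(r)
pad=ray(c,z([(415,425),(508,405),(523,482),(432,500)]),.118);print("pad",pad.round(4).tolist(),pad.mean(0))
yaw=np.radians(13.6)
for e in (cov[3]-cov[2],cov[0]-cov[1],pad[0]-pad[1],pad[3]-pad[2]): print(np.degrees(np.arctan2(-e[0],e[1])),np.linalg.norm(e))
zs=lambda p:(np.array(p)+.5)/4-.5+[290,140]
sp=ray(d,zs([(216,217),(299,232),(275,295),(190,277)]),.118);print("pad side",sp.round(4).tolist())
st=ray(c,z([(167,517)]),.144);print("staples",st)
u=np.array([np.cos(yaw),np.sin(yaw)]);v=np.array([-u[1],u[0]])
cc=np.array([.602,.0296])
for n,p in (("pad",pad.mean(0)),("st",st[0]),("cov",cov.mean(0)),("s",sp[0]),("s",sp[1])): q=p[:2]-cc; print(n,q@u,q@v)
E
```

```text
cover [[0.6943, 0.2284, 0.12], [0.7747, -0.1047, 0.12], [0.6058, -0.1436, 0.12], [0.5267, 0.1866, 0.12]]
((650.2716674804688, 41.570556640625), (173.26980590820312, 342.64642333984375), 13.562004089355469)
pad [[0.5335, 0.0087, 0.118], [0.5468, -0.0477, 0.118], [0.5004, -0.0569, 0.118], [0.4886, -0.0022, 0.118]] [ 0.51734658 -0.02451573  0.118     ]
13.48042842673762 0.3394990453553091
13.561996144104631 0.3426464074299783
13.301866894771171 0.057870518466328985
12.23307695905707 0.055966338026906925
pad side [[0.5448, -0.0417, 0.118], [0.5005, -0.0526, 0.118], [0.4875, 0.0022, 0.118], [0.5322, 0.0116, 0.118]]
staples [[0.4740268  0.15365145 0.144     ]]
pad -0.09500470722543951 -0.032692798698556715
st -0.09521524444974878 0.15066505834272545
cov 0.049853874159305894 0.0003837411132017307
s -0.07233672681823669 -0.05588372657376311
s -0.11795579610399685 -0.0560741326158475
```

>>> step_arm(steps=[-10, -15, -3, 0, 0, 0, -20, -30, -6, 0, 0, 0, -21, -31, -6, 0, 0, 0, -21, -31, -6, 0, 0, 0, -21, -31, -6, 0, 0, 0, -21, -31, -6, 0, 0, 0, -21, -31, -6, 0, 0, 0, -21, -31, -6, 0, 0, 0, -21, -31, -5, 0, 0, 0, -21, -31, 0, 0, 0, 0], fingers=255)

```text
time: 1.1
eef_pos: [0.3892, -0.3716, 0.2558]
eef_rot: [0.783, -0.622, 0.001, -0.0]
wrist_force: [0.3, 0.2, -0.2]
opening: -0.0002
```

>>> step_arm(steps=[-36, -20, 0, 0, 0, 0, -36, -20, 0, 0, 0, 0, -36, -20, 0, 0, 0, 0, -36, -20, 0, 0, 0, 0, -36, -20, 0, 0, 0, 0, -36, -20, 0, 0, 0, 0, -36, -20, 0, 0, 0, 0, -36, -20, 0, 0, 0, 0, -36, -20, 0, 0, 0, 0, -25, -15, 0, 0, 0, 0, -12, -8, 0, 0, 0, 0, 0, 0, 0, 0, 0, 0])

```text
time: 2.3
eef_pos: [0.5036, 0.0258, 0.2549]
eef_rot: [0.784, -0.62, -0.0, -0.0]
wrist_force: [-0.2, 0.5, -0.1]
opening: -0.0001
```

```bash
python3 - <<'E'
from h import *
from station import bot
c=bot.read_camera("wrist"); cv2.imwrite("pics/w1.png",c["frame"][:,:,::-1]); np.savez("w1.npz",**c)
s=bot.state(); print(s["time"],s["eef_pos"],s["wrist_force"],s["eef_rot"])
e=np.array(s["eef_pos"])
print(proj(c,[e+[0,0,-.008],[.5165,-.0209,.1165],[.505,.0267,.1185]]))
E
```

```text
2.35 [0.50321568 0.02341258 0.25482081] [-0.17791851 -0.40121859 -0.60691811] [ 7.83309445e-01 -6.21631808e-01 -6.81440662e-05  4.51634584e-04]
[[285.89658356 244.34553922]
 [333.21575152 188.97546155]
 [280.55390957 189.70757022]]
```

View pics/w1.png

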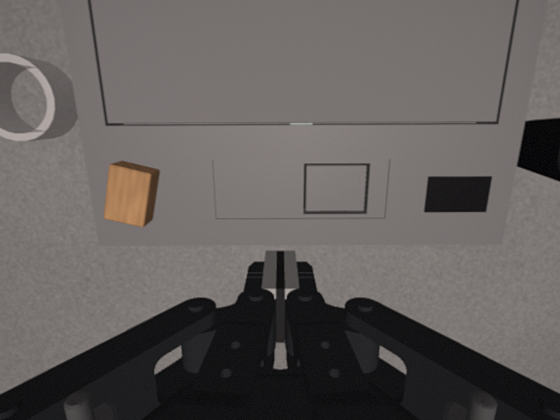

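The wrist view shows the track (columns 213–388, rows 158–218) with the pad gap at columns 304–369. The pad centre at (336,188) is about 32 mm to −y of mid-track, which agrees with the other views. I'll touch down on the floor just +y of the pad, then feel towards it.

>>> step_arm(steps=[0, -2, 15, 0, 0, 0, 0, 0, 25, 0, 0, 0, 0, 0, 25, 0, 0, 0, 0, 0, 25, 0, 0, 0, 0, 0, 15, 0, 0, 0, 0, 0, 8, 0, 0, 0, 0, 0, 4, 0, 0, 0, 0, 0, 2, 0, 0, 0, 0, 0, 0, 0, 0, 0, 0, 0, 0, 0, 0, 0])

```text
time: 3.35
eef_pos: [0.5062, 0.0237, 0.1366]
eef_rot: [0.783, -0.622, 0.001, -0.0]
wrist_force: [0.4, 0.3, -0.1]
opening: 0.0002
```

Fingertips at about 0.1286, with the floor at 0.1185. I'll probe down slowly.

>>> step_arm(steps=[0, 0, 2, 0, 0, 0, 0, 0, 2, 0, 0, 0, 0, 0, 2, 0, 0, 0, 0, 0, 1, 0, 0, 0, 0, 0, 0, 0, 0, 0])

```text
time: 3.85
eef_pos: [0.5056, 0.0238, 0.1287]
eef_rot: [0.783, -0.622, -0.0, 0.0]
wrist_force: [0.5, 0.2, -1.1]
opening: 0.0
```

>>> step_arm(steps=[0, 0, 1, 0, 0, 0, 0, 0, 0, 0, 0, 0])

```text
time: 4.05
eef_pos: [0.5057, 0.0238, 0.1278]
eef_rot: [0.783, -0.622, -0.0, 0.0]
wrist_force: [0.0, -0.4, -0.2]
opening: 0.0
```

>>> step_arm(steps=[0, 0, 1, 0, 0, 0, 0, 0, 0, 0, 0, 0])

```text
time: 4.25
eef_pos: [0.5057, 0.0238, 0.1268]
eef_rot: [0.783, -0.622, -0.0, 0.0]
wrist_force: [-0.8, -0.3, 1.3]
opening: 0.0002
```

>>> step_arm(steps=[0, 0, 0.5, 0, 0, 0, 0, 0, 0, 0, 0, 0])

```text
time: 4.45
eef_pos: [0.5057, 0.0238, 0.1264]
eef_rot: [0.783, -0.622, 0.0, -0.0]
wrist_force: [0.1, -1.1, -0.3]
opening: 0.0001
```

>>> step_arm(steps=[0, 0, 0.5, 0, 0, 0, 0, 0, 0, 0, 0, 0])

```text
time: 4.65
eef_pos: [0.5057, 0.0238, 0.1259]
eef_rot: [0.783, -0.622, -0.0, 0.0]
wrist_force: [-1.1, -0.2, 0.4]
opening: 0.0
```

```bash
python3 -c "
from station import bot
s=bot.state();print(s['eef_pos'],s['wrist_force'])"
```

```text
[0.50568224 0.02379006 0.12586482] [-1.1091895  -0.21297868  0.41066025]
```

>>> step_arm(steps=[0, 0, 0.5, 0, 0, 0, 0, 0, 0, 0, 0, 0])

```text
time: 4.85
eef_pos: [0.5057, 0.0238, 0.1254]
eef_rot: [0.783, -0.622, -0.0, 0.0]
wrist_force: [0.3, -0.3, -0.5]
opening: -0.0
```

>>> step_arm(steps=[0, 0, 0.5, 0, 0, 0, 0, 0, 0, 0, 0, 0])

```text
time: 5.05
eef_pos: [0.5057, 0.0238, 0.1249]
eef_rot: [0.783, -0.622, -0.0, 0.0]
wrist_force: [0.7, -0.8, 0.4]
opening: -0.0001
```

>>> step_arm(steps=[0, 0, 0.5, 0, 0, 0, 0, 0, 0, 0, 0, 0])

```text
time: 5.25
eef_pos: [0.5057, 0.0238, 0.1244]
eef_rot: [0.783, -0.622, -0.0, 0.0]
wrist_force: [0.1, -0.6, 0.7]
opening: 0.0001
```

>>> step_arm(steps=[0, 0, 0.5, 0, 0, 0, 0, 0, 0, 0, 0, 0])

```text
time: 5.45
eef_pos: [0.5057, 0.0238, 0.1238]
eef_rot: [0.783, -0.622, -0.0, 0.0]
wrist_force: [0.2, 1.0, -0.1]
opening: 0.0002
```

>>> step_arm(steps=[0, 0, 0.5, 0, 0, 0, 0, 0, 0, 0, 0, 0])

```text
time: 5.65
eef_pos: [0.5057, 0.0238, 0.1234]
eef_rot: [0.783, -0.622, -0.0, 0.0]
wrist_force: [0.5, 0.3, -0.6]
opening: -0.0001
```

>>> step_arm(steps=[0, 0, 0.5, 0, 0, 0, 0, 0, 0, 0, 0, 0])

```text
time: 5.85
eef_pos: [0.5057, 0.0238, 0.1229]
eef_rot: [0.783, -0.622, -0.0, 0.0]
wrist_force: [0.4, 0.2, 0.9]
opening: -0.0002
```

```bash
python3 - <<'E'
from h import *
from station import bot
for n in ("wrist","side"):
    c=bot.read_camera(n); f=c["frame"][:,:,::-1]; 
    if n=="side": f=cv2.resize(f[120:290,270:420],None,fx=3.5,fy=3.5,interpolation=cv2.INTER_CUBIC); f=cv2.convertScaleAbs(f,alpha=2)
    cv2.imwrite(f"pics/{n}2.png",f)
print(bot.state()["wrist_force"],bot.state()["eef_pos"])
E
```

```text
[-0.01161744 -0.31320909  0.2345246 ] [0.50574367 0.02377055 0.12291813]
```

View pics/wrist2.png

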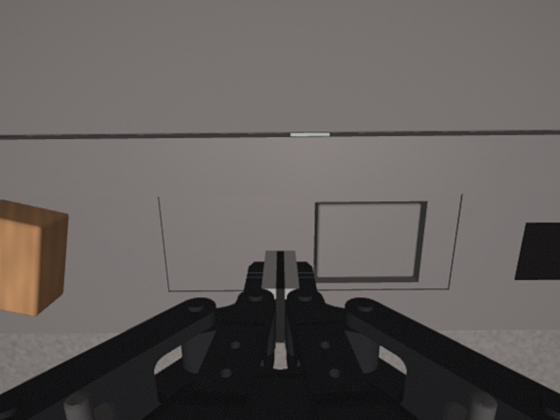

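View pics/side2.png

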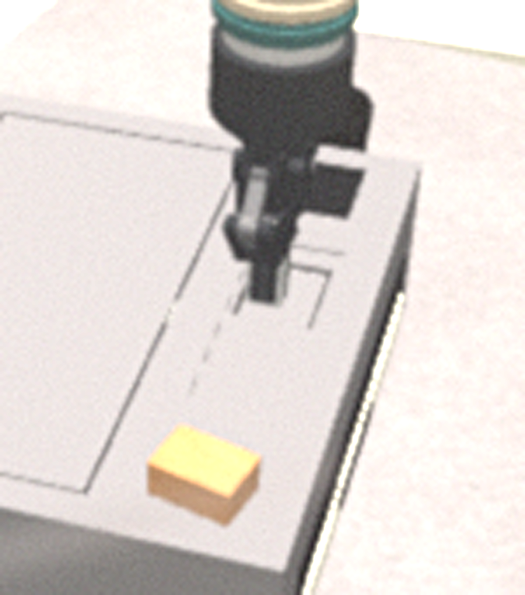

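The wrist view puts the tips (281,255) over the track floor, about 34 px to the left of the pad gap (315–425). They are close to the floor but there's no contact yet, so I'll keep going down.

>>> step_arm(steps=[0, 0, 0.5, 0, 0, 0, 0, 0, 0, 0, 0, 0])

```text
time: 6.15
eef_pos: [0.5057, 0.0238, 0.1224]
eef_rot: [0.783, -0.622, -0.0, 0.0]
wrist_force: [-0.8, -0.2, 0.4]
opening: -0.0001
```

>>> step_arm(steps=[0, 0, 0.5, 0, 0, 0, 0, 0, 0, 0, 0, 0])

```text
time: 6.35
eef_pos: [0.5057, 0.0238, 0.1219]
eef_rot: [0.783, -0.622, -0.0, 0.0]
wrist_force: [0.6, -0.6, 0.6]
opening: 0.0
```

>>> step_arm(steps=[0, 0, 0.5, 0, 0, 0, 0, 0, 0, 0, 0, 0])

```text
time: 6.55
eef_pos: [0.5057, 0.0238, 0.1214]
eef_rot: [0.783, -0.622, -0.0, 0.0]
wrist_force: [-0.8, 0.7, -0.5]
opening: 0.0
```

>>> step_arm(steps=[0, 0, 0.5, 0, 0, 0, 0, 0, 0, 0, 0, 0])

```text
time: 6.75
eef_pos: [0.5057, 0.0238, 0.1209]
eef_rot: [0.783, -0.622, -0.0, 0.0]
wrist_force: [-0.0, -0.2, 0.6]
opening: 0.0
```

```bash
python3 - <<'E'
from h import *
from station import bot
c=bot.read_camera("side"); e=bot.state()["eef_pos"]
print(proj(c,[e+[0,0,-.008],e]),bot.state()["wrist_force"])
Z=c["range_z"]
v,u=np.mgrid[0:420,0:560]
P=np.stack([(u-c["mtx"][0,2])/c["mtx"][0,0],(v-c["mtx"][1,2])/c["mtx"][1,1],np.ones(u.shape)],-1)*Z[...,None]
W=(P-c["t"])@c["R"]
for r in range(188,216,2): print(r,[tuple((W[r,k]*1000).round().astype(int)) for k in (343,347,350)],c["frame"][r,347])
f=cv2.resize(c["frame"][160:240,310:390,::-1],None,fx=7,fy=7,interpolation=cv2.INTER_CUBIC); cv2.imwrite("pics/s3.png",cv2.convertScaleAbs(f,alpha=2))
E
```

```text
[[345.57080003 218.10399989]
 [345.76475773 215.09767228]] [-0.43106435 -0.29065185  0.03352006]
188 [(np.int64(487), np.int64(83), np.int64(234)), (np.int64(481), np.int64(79), np.int64(234)), (np.int64(493), np.int64(40), np.int64(205))] [32 32 33]
190 [(np.int64(487), np.int64(82), np.int64(229)), (np.int64(483), np.int64(74), np.int64(225)), (np.int64(495), np.int64(36), np.int64(197))] [31 29 29]
192 [(np.int64(490), np.int64(75), np.int64(219)), (np.int64(484), np.int64(71), np.int64(218)), (np.int64(490), np.int64(46), np.int64(200))] [35 35 38]
194 [(np.int64(499), np.int64(57), np.int64(199)), (np.int64(487), np.int64(65), np.int64(209)), (np.int64(487), np.int64(50), np.int64(199))] [34 30 31]
196 [(np.int64(506), np.int64(41), np.int64(181)), (np.int64(490), np.int64(57), np.int64(198)), (np.int64(495), np.int64(33), np.int64(180))] [34 34 37]
198 [(np.int64(507), np.int64(39), np.int64(174)), (np.int64(500), np.int64(35), np.int64(175)), (np.int64(496), np.int64(30), np.int64(173))] [33 33 33]
200 [(np.int64(507), np.int64(37), np.int64(168)), (np.int64(498), np.int64(39)
[... 457 characters left out ...]
4(37), np.int64(156)), (np.int64(495), np.int64(30), np.int64(153))] [37 37 38]
208 [(np.int64(523), np.int64(3), np.int64(118)), (np.int64(500), np.int64(32), np.int64(147)), (np.int64(512), np.int64(-7), np.int64(116))] [99 97 95]
210 [(np.int64(522), np.int64(5), np.int64(115)), (np.int64(514), np.int64(2), np.int64(116)), (np.int64(509), np.int64(-1), np.int64(116))] [119 116 114]
212 [(np.int64(518), np.int64(13), np.int64(117)), (np.int64(510), np.int64(10), np.int64(118)), (np.int64(507), np.int64(2), np.int64(113))] [119 114 112]
214 [(np.int64(514), np.int64(19), np.int64(117)), (np.int64(506), np.int64(17), np.int64(119)), (np.int64(502), np.int64(13), np.int64(118))] [119 115 113]
```

View pics/s3.png

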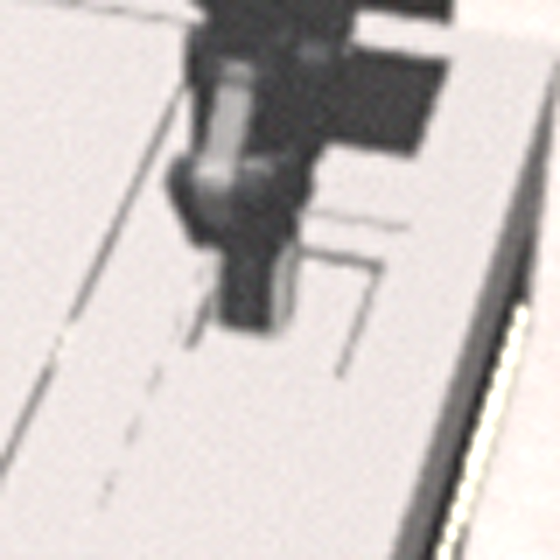

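The side view has the visible fingertip ending at row ~207, while the reported pose projects to row 218. The depth there reads z≈0.15, so I'll cross-check with the wrist and top cameras.

```bash
python3 - <<'E'
from h import *
from station import bot
e=bot.state()["eef_pos"]; print(e,bot.state()["qpos"])
for n in ("wrist","top","side"):
    c=bot.read_camera(n); Z=c["range_z"]; print(n,"cam",-c["R"].T@c["t"], "tip px",proj(c,e+[0,0,-.008])[0])
    v,u=np.mgrid[0:420,0:560]
    P=np.stack([(u-c["mtx"][0,2])/c["mtx"][0,0],(v-c["mtx"][1,2])/c["mtx"][1,1],np.ones(u.shape)],-1)*Z[...,None]
    W=(P-c["t"])@c["R"]
    if n=="wrist":
        for p in [(200,240),(200,160),(370,240),(370,160),(272,254),(272,260),(272,270),(290,256),(281,244)]: print(p,W[p[1],p[0]].round(4),Z[p[1],p[0]])
    if n=="side":
        for p in [(320,200),(300,230),(370,215),(200,350),(450,200)]: print(p,W[p[1],p[0]].round(4))
    cv2.imwrite(f"pics/{n}4.png",c["frame"][:,:,::-1])
E
```

```text
[0.50568095 0.02379974 0.12086867] [-0.03915844  0.54845507 -0.09196724  1.99654996  0.0848561   0.60023441
 -1.53073614]
wrist cam [0.57351134 0.04073483 0.28873345] tip px [281.88762407 242.80630752]
(200, 240) [0.4992 0.0679 0.1179] 0.18246697
(200, 160) [0.542  0.0749 0.1177] 0.17073838
(370, 240) [ 0.519  -0.0229  0.115 ] 0.18563114
(370, 160) [ 0.5616 -0.0085  0.1198] 0.16875471
(272, 254) [0.5159 0.0308 0.1548] 0.14481613
(272, 260) [0.5155 0.0306 0.1599] 0.13999863
(272, 270) [0.5161 0.0305 0.1704] 0.12976407
(290, 256) [0.5173 0.0232 0.1561] 0.14361323
(281, 244) [0.5067 0.0246 0.1177] 0.18333778
top cam [0.4221888  0.04649481 1.17323425] tip px [281.88601773 257.44197612]
side cam [0.14466129 0.79145683 0.80908677] tip px [345.57080003 218.10399989]
(320, 200) [0.575  0.0088 0.1226]
(300, 230) [0.5633 0.1097 0.1183]
(370, 215) [ 0.4654 -0.007   0.1165]
(200, 350) [0.6161 0.3794 0.0009]
(450, 200) [ 0.3765 -0.3011 -0.0032]
```

View pics/wrist4.png

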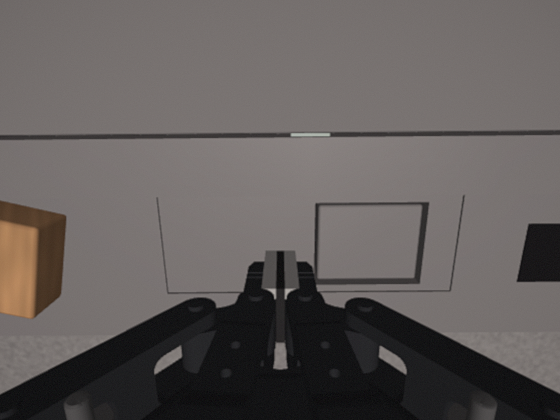

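Both cameras agree: the real fingertips are at z≈0.152, about 31 mm above the reported TCP. That is 39 mm higher than the stated geometry implies, and it fits with feeling no contact. I'll trust the cameras, which leaves about 33 mm to the floor.

>>> step_arm(steps=[0, 0, 4, 0, 0, 0, 0, 0, 5, 0, 0, 0, 0, 0, 5, 0, 0, 0, 0, 0, 4, 0, 0, 0, 0, 0, 3, 0, 0, 0, 0, 0, 2, 0, 0, 0, 0, 0, 0, 0, 0, 0])

```text
time: 7.65
eef_pos: [0.5056, 0.0238, 0.0976]
eef_rot: [0.783, -0.622, -0.0, 0.0]
wrist_force: [-0.5, 0.8, 0.2]
opening: 0.0001
```

```bash
python3 - <<'E'
from h import *
from station import bot
print(bot.state()["eef_pos"],bot.state()["wrist_force"])
for n in ("wrist","side"):
    c=bot.read_camera(n); Z=c["range_z"]
    v,u=np.mgrid[0:420,0:560]
    P=np.stack([(u-c["mtx"][0,2])/c["mtx"][0,0],(v-c["mtx"][1,2])/c["mtx"][1,1],np.ones(u.shape)],-1)*Z[...,None]
    W=(P-c["t"])@c["R"]
    if n=="wrist":
        for r in range(244,262,2): print(r,W[r,272].round(4),W[r,290].round(4))
        cv2.imwrite("pics/w5.png",c["frame"][:,:,::-1])
    else:
        f=cv2.resize(c["frame"][160:240,310:390,::-1],None,fx=7,fy=7,interpolation=cv2.INTER_CUBIC); cv2.imwrite("pics/s5.png",cv2.convertScaleAbs(f,alpha=2))
E
```

```text
[0.50555032 0.02378557 0.0976039 ] [-0.45745049  0.79758696  0.21049956]
244 [0.5149 0.0309 0.1181] [0.5162 0.0225 0.1166]
246 [0.5141 0.0307 0.1185] [0.5156 0.0224 0.1174]
248 [0.5127 0.0304 0.1176] [0.5147 0.0222 0.1178]
250 [0.5115 0.0302 0.1171] [0.5134 0.0219 0.117 ]
252 [0.5153 0.0308 0.1284] [0.5173 0.0231 0.1288]
254 [0.515  0.0307 0.1298] [0.5172 0.0232 0.1308]
256 [0.5149 0.0306 0.1318] [0.5171 0.0232 0.1328]
258 [0.5156 0.0307 0.1352] [0.5172 0.0233 0.1351]
260 [0.5155 0.0306 0.137 ] [0.517  0.0233 0.1365]
```

View pics/s5.png

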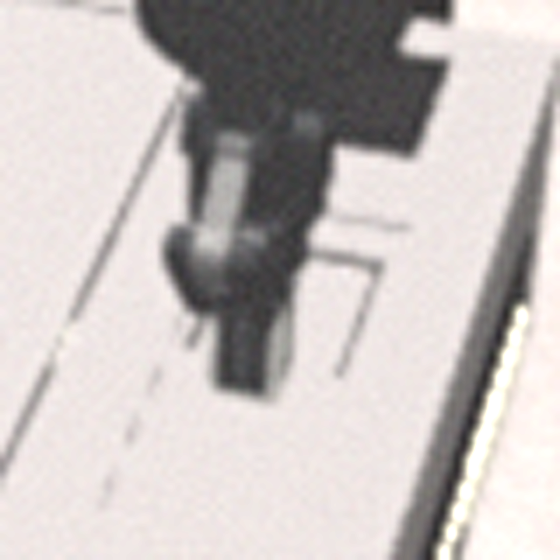

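Tips are now at about 0.128, as expected. I'll keep probing down.

>>> step_arm(steps=[0, 0, 3, 0, 0, 0, 0, 0, 2, 0, 0, 0, 0, 0, 1, 0, 0, 0, 0, 0, 0, 0, 0, 0])

```text
time: 8.15
eef_pos: [0.5057, 0.0238, 0.0922]
eef_rot: [0.783, -0.622, 0.0, 0.0]
wrist_force: [-0.5, 0.5, 4.3]
opening: -0.0
```

>>> step_arm(steps=[0, 0, 0.5, 0, 0, 0, 0, 0, 0.5, 0, 0, 0, 0, 0, 0, 0, 0, 0])

```text
time: 8.45
eef_pos: [0.5057, 0.0238, 0.0921]
eef_rot: [0.783, -0.622, 0.0, -0.0]
wrist_force: [-2.9, -1.0, 13.8]
opening: -0.0002
```

>>> step_arm(steps=[0, 0, 0.5, 0, 0, 0, 0, 0, 0, 0, 0, 0])

```text
time: 8.65
eef_pos: [0.5057, 0.0238, 0.0921]
eef_rot: [0.783, -0.622, 0.0, -0.0]
wrist_force: [-4.2, 0.4, 19.2]
opening: 0.0002
```

>>> step_arm(steps=[0, 0, 0.5, 0, 0, 0, 0, 0, 0, 0, 0, 0])

```text
time: 8.85
eef_pos: [0.5057, 0.0238, 0.0921]
eef_rot: [0.783, -0.622, 0.0, -0.0]
wrist_force: [-6.2, -0.1, 24.0]
opening: -0.0001
```

>>> step_arm(steps=[0, 0, 0.5, 0, 0, 0, 0, 0, 0, 0, 0, 0])

```text
time: 9.05
eef_pos: [0.5057, 0.0238, 0.0921]
eef_rot: [0.783, -0.622, 0.001, -0.0]
wrist_force: [-6.9, 0.4, 29.0]
opening: 0.0001
```

The floor is felt at reported z = 0.0921, and stiffness is about 10 N/mm. I queued too many probes there and it reached 29 N, so I'm easing off right away.

>>> step_arm(steps=[0, 0, -2.8, 0, 0, 0, 0, 0, 0, 0, 0, 0])

```text
time: 9.25
eef_pos: [0.5062, 0.0239, 0.0927]
eef_rot: [0.783, -0.622, 0.0, -0.0]
wrist_force: [0.1, -0.4, 0.4]
opening: 0.0001
```

>>> step_arm(steps=[3, 0, 0.5, 0, 0, 0, 4, 0, 0.2, 0, 0, 0, 4, 0, 0, 0, 0, 0])

```text
time: 9.55
eef_pos: [0.5084, 0.0173, 0.0922]
eef_rot: [0.784, -0.621, -0.001, -0.002]
wrist_force: [-2.4, 8.8, 10.6]
opening: -0.0
```

>>> step_arm(steps=[6, 0, 0, 0, 0, 0, 6, 0, 0, 0, 0, 0, 0, 0, 0, 0, 0, 0])

```text
time: 9.85
eef_pos: [0.5121, 0.003, 0.0921]
eef_rot: [0.783, -0.622, 0.0, -0.002]
wrist_force: [-0.7, 3.4, 9.2]
opening: 0.0003
```

>>> step_arm(steps=[2, 0, -0.6, 0, 0, 0, 5, 0, 0, 0, 0, 0, 5, 0, 0, 0, 0, 0, 0, 0, 0, 0, 0, 0])

```text
time: 10.25
eef_pos: [0.5135, -0.012, 0.0917]
eef_rot: [0.782, -0.623, 0.0, 0.001]
wrist_force: [-0.1, 0.6, 0.3]
opening: -0.0005
```

The force has dropped to zero and z is below the floor level, so the tips are over the pad's recess. I'll centre on it and then press.

>>> step_arm(steps=[5, 0, 0, 0, 0, 0, 6, 0, 0, 0, 0, 0, 0, 0, 0, 0, 0, 0, 0, 0, 0, 0, 0, 0])

```text
time: 10.65
eef_pos: [0.5161, -0.0213, 0.0921]
eef_rot: [0.783, -0.622, -0.0, 0.0]
wrist_force: [-0.5, 0.3, 0.4]
opening: 0.0001
```

>>> step_arm(steps=[0, 0, 1, 0, 0, 0, 0, 0, 1, 0, 0, 0, 0, 0, 0, 0, 0, 0])

```text
time: 10.95
eef_pos: [0.5161, -0.0207, 0.0901]
eef_rot: [0.783, -0.622, -0.0, -0.0]
wrist_force: [0.8, -0.4, 0.7]
opening: -0.0001
```

>>> step_arm(steps=[0, 0, 1, 0, 0, 0, 0, 0, 1, 0, 0, 0, 0, 0, 0, 0, 0, 0])

```text
time: 11.25
eef_pos: [0.5161, -0.0208, 0.0882]
eef_rot: [0.783, -0.622, -0.0, -0.0]
wrist_force: [-0.5, 0.7, 3.2]
opening: 0.0002
```

>>> step_arm(steps=[0, 0, 1, 0, 0, 0, 0, 0, 1, 0, 0, 0, 0, 0, 1, 0, 0, 0, 0, 0, 0, 0, 0, 0])

```text
time: 11.65
eef_pos: [0.5161, -0.0208, 0.0851]
eef_rot: [0.783, -0.622, -0.0, -0.0]
wrist_force: [-1.1, 1.7, 4.9]
opening: -0.0002
```

The pad is giving on its spring (3 to 5 N). I'll finish the press to the stop.

>>> step_arm(steps=[0, 0, 1, 0, 0, 0, 0, 0, 0.5, 0, 0, 0, 0, 0, 0, 0, 0, 0])

```text
time: 11.95
eef_pos: [0.5161, -0.0208, 0.0841]
eef_rot: [0.783, -0.622, 0.0, -0.0]
wrist_force: [-2.1, 1.8, 9.5]
opening: 0.0002
```

```bash
python3 - <<'E'
from h import *
from station import bot
print(bot.state()["eef_pos"],bot.state()["wrist_force"])
c=bot.read_camera("side"); cv2.imwrite("pics/s6.png",c["frame"][:,:,::-1])
E
```

```text
[ 0.51611785 -0.02078386  0.08412943] [-2.0695863   1.75994866  9.53456108]
```

View pics/s6.png

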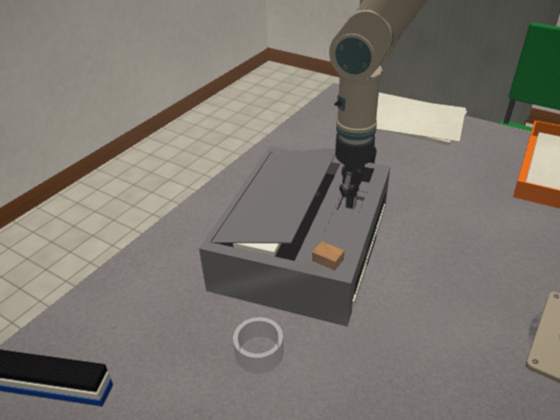

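The pad is at its stop (z 0.0841, 9.5 N) and the cover is rising, with its free edge running from about (292,240) to (332,152). I'll let go and withdraw up and to the front, away from it.

>>> step_arm(steps=[0, 0, -4, 0, 0, 0, 0, 0, -8, 0, 0, 0, 0, 4, -12, 0, 0, 0, 0, 8, -12, 0, 0, 0, 0, 12, -15, 0, 0, 0, 0, 12, -20, 0, 0, 0, 0, 10, -30, 0, 0, 0, 0, 5, -35, 0, 0, 0, 0, 0, -25, 0, 0, 0, 0, 0, -10, 0, 0, 0, 0, 0, 0, 0, 0, 0, 0, 0, 0, 0, 0, 0, 0, 0, 0, 0, 0, 0, 0, 0, 0, 0, 0, 0, 0, 0, 0, 0, 0, 0])

```text
time: 13.5
eef_pos: [0.466, -0.0325, 0.2537]
eef_rot: [0.783, -0.622, -0.001, 0.001]
wrist_force: [0.1, -0.1, 0.3]
opening: 0.0003
```

```bash
python3 - <<'E'
from h import *
from station import bot
print(bot.state()["eef_pos"],bot.state()["wrist_force"],bot.state()["time"])
a=bot.read_camera("side"); b=bot.read_camera("top"); 
cv2.imwrite("pics/s7.png",a["frame"][:,:,::-1]);cv2.imwrite("pics/t7.png",b["frame"][:,:,::-1])
c=a;Z=c["range_z"];v,u=np.mgrid[0:420,0:560]
P=np.stack([(u-c["mtx"][0,2])/c["mtx"][0,0],(v-c["mtx"][1,2])/c["mtx"][1,1],np.ones(u.shape)],-1)*Z[...,None]
W=(P-c["t"])@c["R"]
for p in [(270,235),(285,235),(290,225),(250,225),(260,200)]: print(p,W[p[1],p[0]].round(3))
o=np.load("top0.npz")["frame"]
def orange(f): h=cv2.cvtColor(f,cv2.COLOR_RGB2HSV); m=cv2.inRange(h,(5,100,60),(25,255,255)); m[300:]=0; M=cv2.moments(m,True); return M["m10"]/M["m00"],M["m01"]/M["m00"]
print(orange(o),orange(b["frame"]))
E
```

```text
[ 0.46596408 -0.03245845  0.25374388] [ 0.06902007 -0.12451308  0.31430132] 13.5
(270, 235) [0.619 0.136 0.099]
(285, 235) [0.603 0.105 0.084]
(290, 225) [0.606 0.08  0.091]
(250, 225) [0.627 0.188 0.16 ]
(260, 200) [0.662 0.105 0.152]
(226.1687898089172, 269.05732484076435) (226.14696485623003, 269.0255591054313)
```

View pics/s7.png

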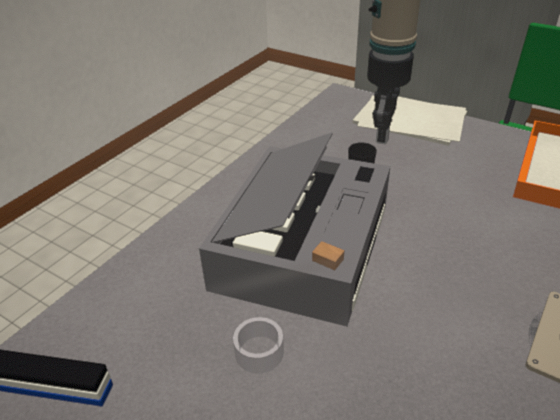

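View pics/t7.png

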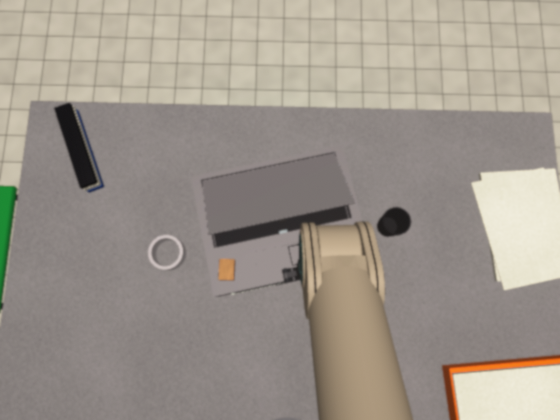

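The cover is open, with its free edge from (217,241) to (332,135) in the side view. The tape, cup and staples look unmoved and the arm is clear. One last check that everything is settled, then I'll hand in.

>>> step_arm(steps=[0, 0, -10, 0, 0, 0, 0, 0, 0, 0, 0, 0, 0, 0, 0, 0, 0, 0, 0, 0, 0, 0, 0, 0, 0, 0, 0, 0, 0, 0, 0, 0, 0, 0, 0, 0, 0, 0, 0, 0, 0, 0, 0, 0, 0, 0, 0, 0])

```text
time: 14.4
eef_pos: [0.4664, -0.0325, 0.2646]
eef_rot: [0.783, -0.622, -0.0, 0.0]
wrist_force: [1.6, 0.1, 0.3]
opening: 0.0001
```

```bash
python3 - <<'E'
from h import *
from station import bot
c=bot.read_camera("side")
Z=c["range_z"];v,u=np.mgrid[0:420,0:560]
P=np.stack([(u-c["mtx"][0,2])/c["mtx"][0,0],(v-c["mtx"][1,2])/c["mtx"][1,1],np.ones(u.shape)],-1)*Z[...,None]
W=(P-c["t"])@c["R"]
yaw=np.radians(13.6);U=np.array([np.cos(yaw),np.sin(yaw)]);V=np.array([-U[1],U[0]])
Q=W[...,:2]-[.602,.0296];x=Q@U;y=Q@V
m=(Z>0)&(x>-.03)&(x<.12)&(abs(y)<.15)&(W[...,2]>.14)&(u<340)
print(m.sum(),np.percentile(W[...,2][m],99),np.degrees(np.arctan(-np.polyfit(x[m],W[...,2][m],1)[0])))
a=cv2.imread("pics/s7.png");print(np.abs(a[130:400,150:340].astype(int)-c["frame"][130:400,150:340,::-1]).mean())
t=bot.read_camera("top")["frame"].astype(int);o=np.load("top0.npz")["frame"].astype(int)
for n,(r0,r1,c0,c1) in dict(tape=(230,275,140,190),cup=(200,242,380,415)).items(): print(n,np.abs(t-o)[r0:r1,c0:c1].mean())
s=bot.state();print(s["time"],s["wrist_force"])
bot.hand_in()
E
```

```text
3594 0.2005873426698538 27.24797705483605
1.316361273554256
tape 4.021481481481482
cup 2.8281179138321995
14.5 [0.07067694 0.41162118 0.05468838]
the job is handed in; nothing more can be done
```

The cover is open: the closed fingertips found the pad by touch and pressed it to its stop, and the cover sprang up by itself. I then lifted the arm clear to the front and handed in at about 14.5 s.

**How it went:** I touched down on the track floor, slid about 30 mm towards −y until the tips were over the pad's recess, and pressed to the stop at about 9.5 N.

**Last checks:**
- **Cover:** its free edge stands about 80 mm above the deck, tilted about 27° (0.48 rad). The side view hardly changed over the last second.
- **Bystanders:** the staples moved less than 0.1 pixel in the top view. The tape and cup areas showed only small pixel differences (mean 4.0 and 2.8 grey levels), so I took them as unmoved.
- **Robot:** the wrist force reads about 0 N and the arm touches nothing.

**What didn't go as planned:**
- **Fingertip position:** the real fingertips sat about 30 mm above the reported TCP, where the description puts them 8 mm ahead of it. I relied on the cameras and the felt contact instead.
- **Force on the track:** I queued too many downward probes in one go, so the tips briefly pressed the track floor with 29 N before I backed off. The slide also began at about 10 N. Both are below the stated force limits but heavier than the gentle touch you asked for.

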